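# Isolate the lantern supply box and take off its combination padlock

## Task

Make the lantern supply box safe and unlock it: first turn the black rotary isolator handle on its cover a quarter turn anticlockwise from ON to OFF until it snaps home, and then turn the padlock's dial anticlockwise, feeling its clicks, until the long white zero line stands at the black index mark on the shackle side (the earlier numbers are already dialled in, so only this last one is missing). Then take the shackle, pull it straight out of the lock body as far as it goes so that its free leg leaves the staple plate, lift the open lock off the box and finish while holding it up in the gripper, still open, hanging free at least 10 cm above the cover. Leave the isolator off and do not disturb the scissors, plaque, cans, bottle, jar and bowl standing about.

Things in the scene. Friction and masses are not known exactly. Their poses are not given: they have to be found in the camera images.
- lampbox: Grey steel supply box lying on its back, fixed to the counter, 270 (x) x 390 (y) x 90 mm; flat cover on top, at z = 90 mm. Origin: centre of its underside; at yaw 0 x points away from the robot, y left, z up. On the cover, in this frame (mm): isolator axis at (0, 100), padlock centre at (-50, -85), its shackle towards the box's +x.
- isolator (a joint): Isolator handle, rad: 0 = OFF (white-line end of the bar points to the box's +y), 1.571 = ON (it points to the box's +x, away from the robot); grows clockwise from above, so switching off is anticlockwise. Starts ON. It snaps over a dead point half way (0.785); its spring pushes it to the nearer stop (about 0.2 N m to turn it); both ends are hard stops.
- isolator_grip (a point): Point on the isolator's axis, 122 mm above the counter, half way up the grip bar; turns with it. Black bar 15 mm wide, 64 long along the point's own y (36 towards its white-line end, +y; 28 the other way), 24 high (110 to 134 mm above the counter), on a boss 50 mm across with its top at 110 mm, on a 66 mm square plate 8 high.
- lock: Laminated steel combination padlock, loose, about 0.5 kg, lying on the cover, dial up, 1 to 2 mm play in its guard; body 64 (x) x 60 (y) x 27 (z) mm. Origin: centre of its underside; x points to the shackle, z out of the dial; axes at the start within 3 degrees of the box's. Index: short black line on the top face at x +25 to +32, y 0.
- staple (a point): Centre of the staple plate's hole, fixed on the box; 14 mm square hole for the shackle's free leg. Plate 4 mm thick, 29 high, 33.5 to 37.5 mm ahead of the lock's centre, at y +5 to +34.5 of the lock; at y -25 to -34.5 a lip 16 high. Guard strips 16 high, 3 thick beside the lock body, inner faces 31.5 mm from its centre line. They keep the body from turning or following the shackle.
- dial (a joint): Dial angle relative to the lock body, rad; 0 = zero line at the index = opening position; grows clockwise from above, so opening is anticlockwise. Clicks into a notch every 0.524 rad (12 a turn; 0.06 N m to leave one; centres itself when let go), turns without end. The shackle is blocked unless the dial is within about 0.1 of 0. Starts at two to four notches (1.05, 1.57 or 2.09).
- dial_grip (a point): Point on the dial's axis, 37 mm above the lock's underside (127 above the counter), half way up its round black fluted knob: 26 mm in diameter, 30 to 44 mm above the underside, on a flange 48 across with its top at 30 mm. The flange has 12 white marks, the zero line longest and widest; a white line on the knob's top points the same way. Site x = direction of the zero line.
- shackle (a joint): How far the shackle is pulled out along the lock's x, m: 0 = shut, 0.022 = fully open (hard stop). Friction of about 4 N holds it where it is left. The free leg sits 8 mm deep in the body when shut and has left the staple plate when the value is over 0.016; the lock then lifts straight up.
- shackle_grip (a point): Point midway between the shackle's straight legs at their height (103.5 mm above the counter), 66 mm ahead of the lock's centre when shut; moves with the shackle, axes as the lock's. U of 8 mm steel bar, legs at y +18 (free leg) and -18 (44 mm over the outside, 28 inside), straight from lock x 32 to 78, the bow ending at x 100. Beyond lock x 40 there is 25 mm of free room beside the legs.
- shears: Bystander: black-handled scissors 165 mm long, 70 mm over the loops, 8 mm thick, lying on the cover beyond the isolator.
- plaque: Bystander: wooden plaque 60 x 90 x 7 mm lying on the cover between padlock and isolator, on the robot's side.
- can_tall: Bystander: drink can, 66 mm in diameter, 122 mm high, on the counter left of the box.
- can_short: Bystander: drink can, 52 mm in diameter, 104 mm high, on the counter left of the box.
- waterbottle: Bystander: clear bottle, 68 mm in diameter, 200 mm high, on the counter beyond the box at the left.
- bowl: Bystander: dark lacquer bowl, 114 mm in diameter, 60 mm high, on the counter right of the box.
- jar: Bystander: glass jar with a metal cap, 64 mm in diameter, 85 mm high, on the counter right of the box.
Mind the look-alikes: they are no part of the job. Leave any orange look-alike of the lock alone.

How it is judged:
By the outcome, as a careful person would: the job done as asked, in the order asked, and still so for the second after the job is handed in, while the arm keeps its last pose, push and grip.
It also fails if it takes over 72 s, if anything falls off the work surface, if the arm or the gripper's body presses on something with over 40 N, if the wrist force passes 120 N, or if a joint passes its speed limit or range.

## Robot

A 6-joint arm with a two-finger parallel gripper is mounted at the origin on the work surface. World frame = base frame: x ahead of the robot, y to its left, z up, the work surface at z = 0. Lengths are in m, angles in rad, forces in N, time in s.
With the tool pointing down it reaches from about 0.375 to 0.9 m from the base axis. Payload 3.1 kg.
Tool frame: the origin (TCP) lies at the very end of the fingers, on their centre line; the grasp point (between the pads) lies 19 mm behind it; z points along the fingers, y is the line along which they close (so a half turn about z gives the same grasp; the last joint's range is limited). The gripper opens to 85 mm and grips with 20 to 120 N. Pads are 22 mm wide; open, the fingers measure 114 mm over their backs; the gripper's body (76 mm by 85 mm) begins 54 mm behind the grasp point. The pads swing forward as they close: fully open they stand 13 mm farther back than shut.
Start: joints at [-1.482, 0.527, 1.433, -0, 1.181, -0.178], TCP at [0.165, -0.603, 0.231] pointing down, gripper open.
Joint ranges: [-3.08, 3.08], [-0.75, 2.2], [0.22, 2.44], [-1.43, 4.57], [0, 2.65], [-2.85, 2.85]. Speed limits (rad/s): [2.79, 2.79, 3.14, 3.14, 3.14, 3.14].

## Interface

Orientations are given as a unit quaternion [x, y, z, w].
In Python, from station import sense, snapshot, camera_params, sign_off gives the robot as it stands.
- The arm moves only by the shell command python3 -m handwheel 'ROWS' [OPENING] [FORCE]. ROWS is JSON, a list that holds one entry, the list of rows, each a list of 4 numbers: the shift along the tool's x, y, z in units of 25 mm (1.0 is 25 mm), then the turn about the tool's z in units of 6 degrees (1.0 is 6 degrees). A call has 1 to 20 rows; each row shifts and turns the commanded pose from where the row before left it, along the tool's axes as they then stand; what a row does not reach is not made up. A row lasts 1/8 s, in which the tool goes at most 62.5 mm and 10.7 degrees, less where a joint would pass 70% of its speed; a pose out of reach is approached as far as the arm can. A call is refused whole if a number of a shift passes 1 or a number of a turn 1, either way. A call with a gripper value outside its range is refused whole. OPENING is the finger opening in mm, from 0 to 85.4, set as the call begins (- or left out, the last holds). The fingers move at their own pace and stop on an object; FORCE is the grip in N (left out, the last holds). Time passes only in rows, so rows that do not move let the fingers close. It gives the time, the measured TCP pose, the force, the opening and the grip force at its end, in the units of the state.
- sense(): the state, without advancing time (a new reading comes with each control period).
- snapshot(name): name is "scene" or "top" or "wrist"; returns (picture, depth): 480x640x3 uint8, red, green, blue; 480x640 float32, m along the optical axis (not along the pixel's ray), 0 where there is no reading.
- camera_params(name): a dict with "mtx" (3x3 intrinsics, pixels), "extrinsics" (4x4, takes a point from camera to world coordinates); the wrist camera has in their place "hand_eye" (4x4, takes a point from camera to tool coordinates, whose origin is the TCP and whose axes are the flange's). Camera axes: x right, y up, looking along -z (the intrinsics and any distortion apply to the point x, -y, -z); pixel columns grow to the right and rows downward; lengths in m; the calibration is good to about 2 mm. A picture is of the moment at which its call begins: read the wrist's pose just before it. camera_params takes no time and is no camera call.
- sign_off(): hands the job in; it is judged then, once.
The state is a dict: "t": time; "q": joint angles; "qd": joint speeds; "tau": joint torques, N m; "tcp_pos": TCP position; "tool_rot": TCP orientation; "force": force on the tool from outside, world axes, zero at the start; "ft_torque": the same for the moment, N m; "finger_gap": opening from 0.0 (shut) to 1.0 (fully open); "gripper_force": force on a finger pad.
Only numpy, scipy, OpenCV 4.12 (cv2) and the standard library are available. Lean on these libraries where they do the work, as an engineer would, in place of code of your own. Each camera call takes 0.05 s, during which the arm holds its last target. There are 200 camera calls.

## Working session

There is one attempt and no reset: what is moved stays moved. The work goes in short steps, Python scripts to look and compute and a shell command to move; the robot and the scene stay as the last step left them, time stands still between calls to the robot, and variables do not carry over. Pictures are saved under pics/ and viewed, at most 10 in all, crops included, and the job is handed in when it is done.

```bash
ls; mkdir -p pics
python3 - <<'E'
from station import *
import cv2,numpy as np
s=sense();print(s['t'],s['tcp_pos'],s['tool_rot'],s['finger_gap'])
for n in("top","scene"):
    im,d=snapshot(n);cv2.imwrite(f"pics/{n}0.png",im[...,::-1]);np.savez(f"{n}0.npz",im=im,d=d)
    print(camera_params(n))
print(camera_params("wrist"))
E
```

```text
pics
0.0 [ 0.16533456 -0.60198064  0.23032966] [ 9.91048952e-01  1.33494430e-01  5.35817255e-05 -1.09934568e-03] 0.9936463331930491
{'mtx': array([[586.45713488,   0.        , 322.11495385],
       [  0.        , 586.45713488, 228.70207571],
       [  0.        ,   0.        ,   1.        ]]), 'extrinsics': array([[-0.0182386 ,  0.9895063 , -0.14333401,  0.37010109],
       [-0.99979197, -0.01935867, -0.00642355,  0.04492236],
       [-0.0091309 ,  0.14318703,  0.98965353,  1.41678107],
       [ 0.        ,  0.        ,  0.        ,  1.        ]])}
{'mtx': array([[499.55737539,   0.        , 324.66043541],
       [  0.        , 499.55737539, 241.82928144],
       [  0.        ,   0.        ,   1.        ]]), 'extrinsics': array([[-8.19734814e-01, -4.45795144e-01,  3.59585211e-01,
         9.22131766e-01],
       [ 5.72743160e-01, -6.37683021e-01,  5.15097696e-01,
         5.61179617e-01],
       [-3.26667873e-04,  6.28193484e-01,  7.78057093e-01,
         8.86282586e-01],
       [ 0.00000000e+00,  0.00000000e+00,  0.00000000e+00,
         1.00000000e+00]])}
{'mtx': array([[391.44037606,   0.        , 317.29950678],
       [  0.        , 391.44037606, 236.1110135 ],
       [  0.        ,   0.        ,   1.        ]]), 'hand_eye': array([[ 1.95685244e-03,  9.49576892e-01,  3.13528145e-01,
         7.92696432e-02],
       [ 9.99998053e-01, -1.93799885e-03, -3.71799830e-04,
        -7.99819085e-04],
       [ 2.54564657e-04,  3.13528262e-01, -9.49578835e-01,
        -1.43012016e-01],
       [ 0.00000000e+00,  0.00000000e+00,  0.00000000e+00,
         1.00000000e+00]])}
```

View pics/top0.png

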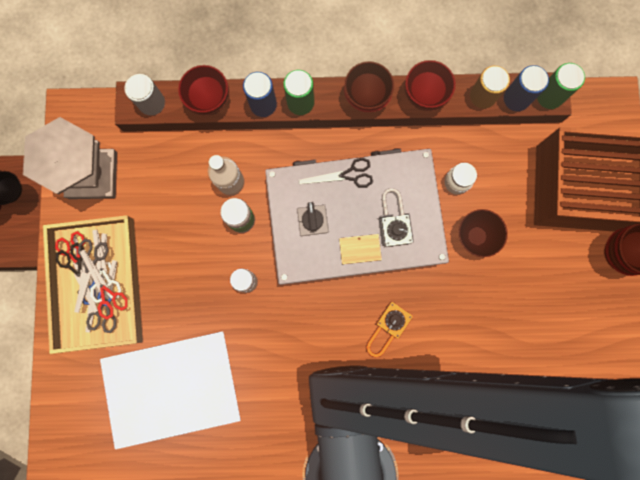

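View pics/scene0.png

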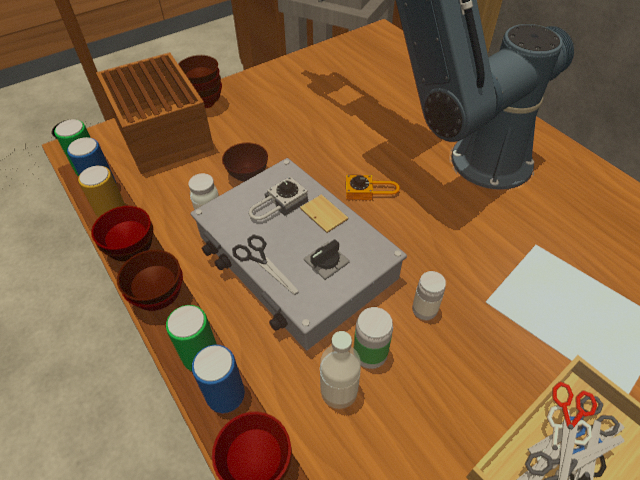

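The top view shows the box with corners near (266,170), (433,150), (447,263) and (278,284). The isolator is near (312,217), pointing away from the robot. The padlock dial is near (397,231) with its shackle away from the robot, and the orange look-alike at (392,320) is off the box. The scene view agrees.

```bash
cat > h.py <<'E'
from station import *
import cv2,numpy as np
from scipy.spatial.transform import Rotation as R
def cam(n,s=None):
    c=camera_params(n)
    if n!="wrist": return c['mtx'],c['extrinsics']
    T=np.eye(4);T[:3,:3]=R.from_quat(s['tool_rot']).as_matrix();T[:3,3]=s['tcp_pos']
    return c['mtx'],T@c['hand_eye']
def rays(K,uv):
    uv=np.atleast_2d(uv).astype(float)
    return np.c_[(uv[:,0]-K[0,2])/K[0,0],-(uv[:,1]-K[1,2])/K[1,1],-np.ones(len(uv))]
def onplane(K,E,uv,z):
    d=rays(K,uv)@E[:3,:3].T
    return E[:3,3]+d*((z-E[2,3])/d[:,2])[:,None]
def cloud(K,E,d):
    v,u=np.mgrid[:480,:640]
    return (rays(K,np.c_[u.ravel(),v.ravel()])*d.reshape(-1,1)@E[:3,:3].T+E[:3,3]).reshape(480,640,3)
def proj(K,E,P):
    p=(np.atleast_2d(P)-E[:3,3])@E[:3,:3]
    return np.c_[K[0,2]+K[0,0]*p[:,0]/-p[:,2],K[1,2]+K[1,1]*p[:,1]/p[:,2]]
def plan(p,yaw):
    """yaw (deg): world direction of tool x; prints shift in present tool axes and turn, in units"""
    s=sense();r=R.from_quat(s['tool_rot']);sh=r.inv().apply(np.array(p)-s['tcp_pos'])/.025
    x=r.as_matrix()[:,0];y0=np.degrees(np.arctan2(x[1],x[0]))
    t=-((yaw-y0+180)%360-180)/6   # tool z is down
    print('at',np.round(s['tcp_pos'],4),'yaw',round(y0,2),'shift units',np.round(sh,2),'turn units',round(t,2))
E
python3 - <<'E'
from h import *
for n in("top","scene"):
    f=np.load(n+"0.npz");K,E=cam(n);P=cloud(K,E,f['d'])
    ok=(f['d']>0)&(abs(P[...,2]-.09)<.006)&(P[...,0]>.35)&(P[...,0]<.9)&(abs(P[...,1])<.35)
    m=cv2.morphologyEx(ok.astype(np.uint8),cv2.MORPH_OPEN,np.ones((5,5)))
    k,l,st,_=cv2.connectedComponentsWithStats(m);i=1+st[1:,4].argmax()
    q=P[l==i];print(n,np.median(q[:,2]),cv2.minAreaRect((q[:,:2]*1000).astype(np.float32)))
plan([.6,0,.4],0)
E
```

```text
top 0.09024452835665953 ((590.9204711914062, 39.20106506347656), (278.7994079589844, 262.039306640625), 6.2606987953186035)
scene 0.09022812784407785 ((595.1226196289062, -22.90484619140625), (280.75933837890625, 392.8404541015625), 6.274741172790527)
at [ 0.1653 -0.6021  0.2304] yaw 15.34 shift units [ 23.14 -18.64  -6.74] turn units 2.56
```

```bash
python3 -m handwheel '[[[1,-0.74,-0.2,0],[1,-0.74,-0.2,0],[1,-0.74,-0.2,0],[1,-0.74,-0.2,0],[1,-0.74,-0.2,0],[1,-0.74,-0.2,0],[1,-0.74,-0.2,0],[1,-0.74,-0.2,0],[1,-0.74,-0.2,0],[1,-0.74,-0.2,0],[1,-0.74,-0.2,0],[1,-0.74,-0.2,0],[1,-0.74,-0.2,0],[1,-0.74,-0.2,0],[1,-0.74,-0.2,0],[1,-0.74,-0.2,0],[1,-0.74,-0.2,0],[1,-0.74,-0.2,0],[1,-0.74,-0.2,0],[1,-0.74,-0.2,0]]]'
python3 -m handwheel '[[[1,-0.74,-0.2,0],[1,-0.74,-0.2,0],[1,-0.74,-0.2,0],[0.7,-0.6,-0.2,0],[0,0,0,1],[0,0,0,0.5],[0,0,0,0],[0,0,0,0]]]'
python3 - <<'E'
from h import *
import pickle
s=sense();im,d=snapshot("wrist");pickle.dump((s,im,d),open("w1.pkl","wb"));cv2.imwrite("pics/w1.png",im[...,::-1])
E
```

```text
t: 2.6
tcp_pos: [0.5499, -0.1126, 0.331]
tool_rot: [0.991, 0.134, -0.001, -0.0]
force: [0.6, -0.2, -0.0]
finger_gap: 1.003
gripper_force: 0.0
t: 3.6
tcp_pos: [0.62, -0.0211, 0.351]
tool_rot: [0.998, 0.056, -0.0, -0.0]
force: [-0.5, 0.2, 0.8]
finger_gap: 1.0
gripper_force: 0.0
```

View pics/w1.png

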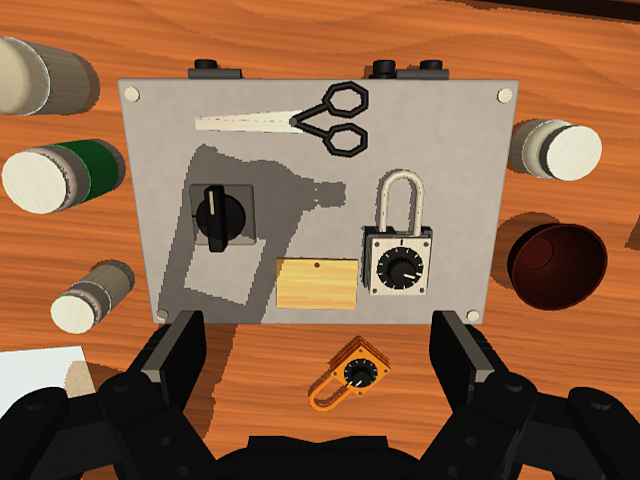

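The wrist view shows the isolator bar at about (216,217), pointing away (ON). The dial centre is at about (401,268) with its index at the top near (401,242), and the shackle runs up to (404,172). Next I'll measure these.

Run:
```python
from h import *
import pickle
s,im,d=pickle.load(open("w1.pkl","rb"));K,E=cam("wrist",s);P=cloud(K,E,d)
ok=(d>0)&(abs(P[...,2]-.09)<.008)&(P[...,0]>.3)
m=cv2.morphologyEx(ok.astype(np.uint8),cv2.MORPH_OPEN,np.ones((5,5)))
k,l,st,_=cv2.connectedComponentsWithStats(m);i=1+st[1:,4].argmax()
q=P[l==i];r=cv2.minAreaRect((q[:,:2]*1000).astype(np.float32));print("cover",np.median(q[:,2]),r)
# corner screws (bright blobs)
uv=[(132,94),(505,95),(473,315)]
print("screws",np.round(onplane(K,E,uv,.09)*1000,1))
# predicted points from cover pose
yaw=np.radians(r[2] if r[2]<45 else r[2]-90);c=np.array(r[0])/1000
B=lambda x,y:c+np.array([np.cos(yaw)*x-np.sin(yaw)*y,np.sin(yaw)*x+np.cos(yaw)*y])
for nm,xy,z in(("iso",(0,.1),.134),("dial",(-.05,-.085),.134),("index",(-.0215,-.085),.117)):
    w=np.r_[B(*xy),z];print(nm,np.round(w,4),proj(K,E,w).round(1))
hsv=cv2.cvtColor(im,cv2.COLOR_RGB2HSV)
# iso bar: high points
for nm,zr,(u0,v0,u1,v1) in(("bar",(.126,.142),(170,160,270,270)),("knob",(.127,.142),(360,225,440,300)),("locktop",(.112,.123),(355,225,440,300)),("shackle",(.098,.118),(365,160,440,228))):
    mm=np.zeros((480,640),bool);mm[v0:v1,u0:u1]=1
    mm&=(P[...,2]>zr[0])&(P[...,2]<zr[1])
    q=P[mm];rr=cv2.minAreaRect((q[:,:2]*1000).astype(np.float32));print(nm,mm.sum(),np.median(q[:,2]).round(4),np.round(rr[0],1),np.round(rr[1],1),round(rr[2],1))
a=cv2.resize(im[165:305,360:440],None,fx=4.2,fy=4.2,interpolation=cv2.INTER_CUBIC)
b=cv2.resize(im[165:305,165:265],None,fx=4.2,fy=4.2,interpolation=cv2.INTER_CUBIC)
cv2.imwrite("pics/c1.png",np.hstack([a,b])[...,::-1])
```

```text
cover 0.09057616912325783 ((594.6319580078125, -24.22442626953125), (278.5963134765625, 389.7160949707031), 6.544280052185059)
screws [[ 689.9  168.4   90. ]
 [ 729.9 -191.5   90. ]
 [ 490.3 -217.8   90. ]]
iso [0.5832 0.0751 0.134 ] [[213.7 222. ]]
dial [ 0.5546 -0.1144  0.134 ] [[403.4 270.1]]
index [ 0.583  -0.1111  0.117 ] [[401.8 237.5]]
bar 1091 0.1342 [583.5  75.4] [63.7 15.6] 6.3
knob 583 0.1343 [ 550.6 -114.8] [27.3 26.6] 72.3
locktop 2900 0.1181 [ 552.8 -111.9] [69.9 64.8] 6.6
shackle 1025 0.1073 [ 619.7 -106.5] [59.5 43.7] 6.6
```

View pics/c1.png

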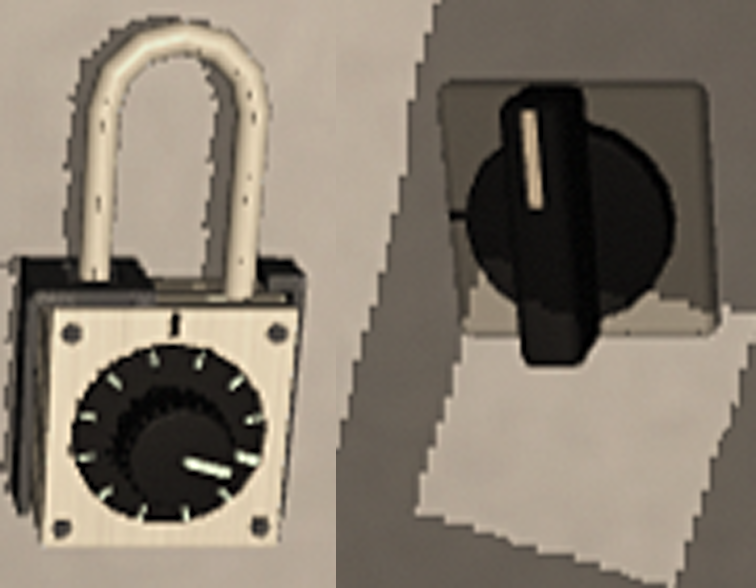

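The crop shows the dial's long zero line pointing right and slightly down, about 100° clockwise of the index. The isolator's white line points away, so it is ON. I'll measure the dial angle on its own plane.

```bash
cat >> h.py <<'E'
def dial(f,cx,yaw):
    """white marks on flange plane (z=.120) and knob top (z=.134): list angle cw from lock x, deg"""
    s,im,d=f;K,E=cam("wrist",s);g=cv2.cvtColor(im,cv2.COLOR_RGB2GRAY).astype(int)
    v,u=np.mgrid[:480,:640];uv=np.c_[u.ravel(),v.ravel()]
    for z,r0,r1 in((.120,.0165,.0235),(.134,.003,.0115)):
        p=(onplane(K,E,uv,z)[:,:2]-cx).reshape(480,640,2);r=np.hypot(p[...,0],p[...,1])
        m=((r>r0)&(r<r1)&(g>120)).astype(np.uint8)
        k,l,st,_=cv2.connectedComponentsWithStats(m)
        out=[]
        for i in range(1,k):
            q=p[l==i];w=g[l==i]-100.;a=np.angle(((q[:,0]+1j*q[:,1])*w).sum(),deg=True)
            out.append((round(float((yaw-a+180)%360-180),1),int(w.sum())))
        print(z,sorted(out))
E
python3 - <<'E'
from h import *
import pickle
f=pickle.load(open("w1.pkl","rb"));s,im,d=f;K,E=cam("wrist",s)
g=cv2.cvtColor(im,cv2.COLOR_RGB2GRAY);v,u=np.mgrid[:480,:640]
# flange centre: dark region on plane .120
p=onplane(K,E,np.c_[u.ravel(),v.ravel()],.12)[:,:2].reshape(480,640,2)
m=((g<90)&(np.hypot(p[...,0]-.5527,p[...,1]+.1138)<.028)).astype(np.uint8)
c=max(cv2.findContours(m,0,2)[0],key=cv2.contourArea);h=cv2.convexHull(c)[:,0]
w=onplane(K,E,h,.12)[:,:2];(e)=cv2.fitEllipse((w*1000).astype(np.float32));print("flange",e)
cx=np.array(e[0])/1000
dial(f,cx,6.5);dial(f,cx+[.001,.001],6.5)
E
```

```text
flange ((550.91748046875, -113.9553451538086), (46.765472412109375, 47.655155181884766), 138.60777282714844)
0.12 [(-167.0, 282), (-137.5, 335), (-107.5, 248), (-76.7, 334), (-44.8, 343), (-13.7, 156), (10.0, 30), (19.0, 268), (49.4, 477), (78.9, 366), (108.1, 1161), (125.0, 699), (136.8, 183), (163.9, 200)]
0.134 [(112.4, 2256)]
0.12 [(-169.9, 165), (-141.2, 335), (-122.3, 32), (-116.0, 33), (-111.1, 248), (-109.8, 78), (-92.9, 349), (-79.3, 334), (-78.8, 310), (-58.7, 694), (-45.2, 343), (-12.8, 2254), (-11.9, 156), (22.5, 268), (31.8, 91), (41.3, 41), (53.2, 477), (82.5, 282), (110.0, 777), (127.2, 1158), (136.9, 154), (162.2, 67)]
0.134 [(118.7, 2117)]
```

Run:
```python
from h import *
for n in("top","scene"):
    f=np.load(n+"0.npz");K,E=cam(n);P=cloud(K,E,f['d'])
    for nm,c,zr in(("bar",(.58,.075),(.128,.142)),("knob",(.551,-.114),(.129,.142))):
        m=(np.hypot(P[...,0]-c[0],P[...,1]-c[1])<.045)&(P[...,2]>zr[0])&(P[...,2]<zr[1])
        q=P[m];rr=cv2.minAreaRect((q[:,:2]*1000).astype(np.float32));print(n,nm,m.sum(),np.median(q[:,2]).round(4),np.round(rr,1) if 0 else rr)
print(sense()['q'].round(3))
plan([.5797,.0752,.2],6.3)
```

```text
top bar 186 0.1338 ((585.8912963867188, 75.06146240234375), (62.97056579589844, 14.809727668762207), 6.538011074066162)
top knob 112 0.1342 ((553.0079345703125, -115.36511993408203), (24.819725036621094, 25.603553771972656), 41.6651611328125)
scene bar 244 0.1337 ((583.7998046875, 76.857666015625), (64.3913803100586, 15.731446266174316), 5.486177444458008)
scene knob 99 0.134 ((551.3140258789062, -112.42305755615234), (26.080455780029297, 24.50694465637207), 88.95005798339844)
[-0.214  0.415  1.287  0.     1.44   1.246]
at [ 0.6201 -0.0212  0.3511] yaw 6.37 shift units [-1.17 -4.01  6.04] turn units 0.01
```

```bash
python3 -m handwheel '[[[-0.28,-1,1,0],[-0.28,-1,1,0],[-0.28,-1,1,0],[-0.28,-1,1,0],[0,0,1,0],[0,0,1,0],[0,0,1,0],[0,0,1,0],[0,0,0,0]]]' 45 60
python3 -m handwheel '[[[0,0,0.75,0],[0,0,0.75,0],[0,0,0,0],[0,0,0,0]]]'; python3 -c "
from h import *;plan([.5804,.0752,.1125],6.3)"
```

```text
t: 4.78
tcp_pos: [0.5799, 0.0751, 0.1496]
tool_rot: [0.998, 0.055, -0.002, -0.0]
force: [0.7, -0.7, 0.3]
finger_gap: 0.525
gripper_force: 0.0
t: 5.28
tcp_pos: [0.5823, 0.0751, 0.1151]
tool_rot: [0.998, 0.055, 0.001, 0.0]
force: [-0.2, 0.1, 0.5]
finger_gap: 0.528
gripper_force: 0.0
at [0.5823 0.0751 0.1151] yaw 6.34 shift units [-0.08 -0.01  0.1 ] turn units 0.01
```

```bash
python3 -m handwheel '[[[-0.06,0,0.04,0],[0,0,0,0],[0,0,0,0],[0,0,0,0],[0,0,0,0],[0,0,0,0]]]' 5 60
python3 -m handwheel '[[[0,0,0,-1],[0,0,0,-1],[0,0,0,-1],[0,0,0,-1],[0,0,0,0]]]'; python3 -c "
from h import *;s=sense();print(s['force'],s['ft_torque']);plan([.5804,.0752,.1125],96.4)"
```

```text
t: 6.02
tcp_pos: [0.5801, 0.0748, 0.1137]
tool_rot: [0.998, 0.055, 0.0, 0.0]
force: [-0.9, -0.1, 5.9]
finger_gap: 0.161
gripper_force: 59.6
t: 6.65
tcp_pos: [0.5802, 0.0744, 0.1138]
tool_rot: [0.965, 0.262, 0.0, 0.001]
force: [-1.4, -1.5, 6.1]
finger_gap: 0.159
gripper_force: 59.6
[-1.4306464  -1.54433517  6.0823297 ] [-0.41216998  0.21514556 -0.12157563]
at [0.5802 0.0744 0.1138] yaw 30.39 shift units [ 0.02 -0.02  0.05] turn units -11.0
```

```bash
python3 -m handwheel '[[[0,0,-0.02,-1],[0,0,0,-1],[0,0,0,-1],[0,0,0,-1],[0,0,0,-1],[0,0,0,-1],[0,0,0,-1],[0,0,0,-1],[0,0,0,-1],[0,0,0,-1],[0,0,0,-1],[0,0,0,-0.5],[0,0,0,0],[0,0,0,0]]]'; python3 -c "
from h import *;s=sense();print(s['force'],s['ft_torque']);plan([.5804,.0752,.1125],96.4)"
```

```text
t: 8.4
tcp_pos: [0.5811, 0.0741, 0.1138]
tool_rot: [0.649, 0.761, 0.001, 0.001]
force: [0.6, -4.7, 2.8]
finger_gap: 0.163
gripper_force: 70.0
[ 0.57001581 -4.69317168  2.84488134] [-1.01254817 -0.30091818 -1.5885982 ]
at [0.5811 0.0741 0.1138] yaw 99.12 shift units [ 0.05 -0.02  0.05] turn units 0.45
```

```bash
python3 -m handwheel '[[[0,0,0,0.45],[0,0,0,0],[0,0,0,0],[0,0,0,0],[0,0,-1,0],[0,0,-1,0],[-0.9,-0.15,-0.9,0],[-0.9,-0.15,-0.9,0],[-0.9,-0.15,-0.9,0],[-0.9,-0.15,-0.8,0],[-0.95,-0.15,0,0],[-0.95,-0.15,0,0],[-0.95,-0.15,0,0],[-0.95,-0.15,0,0],[0,0,0,1],[0,0,0,1],[0,0,0,1],[0,0,0,1],[0,0,0,1],[0,0,0,1]]]' 45
python3 -m handwheel '[[[0,0,0,1],[0,0,0,1],[0,0,0,1],[0,0,0,1],[0,0,0,1],[0,0,0,1],[0,0,0,1],[0,0,0,1],[0,0,0,1],[0,0,0,0],[0,0,0,0]]]' 60
python3 - <<'E'
from h import *
import pickle
s=sense();im,d=snapshot("wrist");pickle.dump((s,im,d),open("w2.pkl","wb"));cv2.imwrite("pics/w2.png",im[...,::-1])
K,E=cam("wrist",s);print(s['tcp_pos'],s['q'].round(3))
g=cv2.cvtColor(im,cv2.COLOR_RGB2GRAY);v,u=np.mgrid[:480,:640];P=cloud(K,E,d)
p=onplane(K,E,np.c_[u.ravel(),v.ravel()],.12)[:,:2].reshape(480,640,2)
m=((g<90)&(np.hypot(p[...,0]-.5516,p[...,1]+.1141)<.029)).astype(np.uint8)
h=cv2.convexHull(max(cv2.findContours(m,0,2)[0],key=cv2.contourArea))[:,0]
w=onplane(K,E,h,.12)[:,:2];e=cv2.fitEllipse((w*1000).astype(np.float32));print("flange",e)
for nm,zr,c,r in(("bar",(.128,.142),(.581,.075),.05),("knob",(.129,.142),(.5516,-.114),.03),("locktop",(.112,.123),(.5516,-.114),.05),("shackle",(.098,.111),(.624,-.107),.045)):
    mm=(np.hypot(P[...,0]-c[0],P[...,1]-c[1])<r)&(P[...,2]>zr[0])&(P[...,2]<zr[1])
    q=P[mm];rr=cv2.minAreaRect((q[:,:2]*1000).astype(np.float32));print(nm,mm.sum(),np.median(q[:,2]).round(4),np.round(rr[0],1),np.round(rr[1],1),round(rr[2],1))
dial((s,im,d),np.array(e[0])/1000,6.5)
E
```

```text
t: 10.9
tcp_pos: [0.5712, -0.112, 0.2507]
tool_rot: [0.864, 0.504, -0.0, -0.0]
force: [-0.3, -0.3, -0.1]
finger_gap: 0.527
gripper_force: 0.0
t: 12.28
tcp_pos: [0.5714, -0.1121, 0.2508]
tool_rot: [0.998, 0.059, -0.0, -0.0]
force: [-0.1, -0.9, -0.4]
finger_gap: 0.703
gripper_force: 0.0
[ 0.57136252 -0.11210983  0.2507669 ] [-0.386  0.448  1.52  -0.     1.174  1.067]
flange ((550.5507202148438, -114.24588012695312), (46.97637939453125, 47.756221771240234), 56.11598205566406)
bar 2014 0.1342 [579.1  75.8] [15.3 58.9] 6.3
knob 1087 0.1343 [ 550.2 -114.4] [27.4 27.5] 64.6
locktop 5569 0.1181 [ 552.6 -112.1] [70.2 64.5] 6.9
shackle 2357 0.1073 [ 615.2 -108.5] [69.  47.7] 7.7
0.12 [(-165.1, 484), (-136.1, 220), (-106.3, 204), (-76.4, 208), (-45.6, 238), (-14.3, 303), (16.7, 244), (47.5, 266), (78.1, 303), (107.8, 3653), (136.9, 771), (165.9, 656)]
0.134 [(110.6, 3630)]
```

View pics/w2.png

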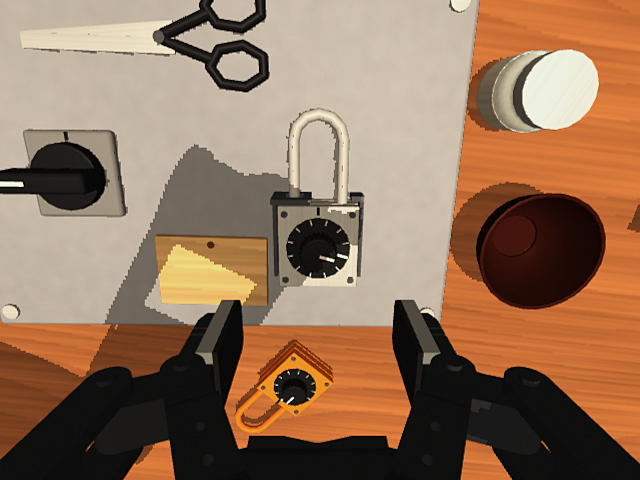

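The isolator bar (0–105,180) now points to box +y, so it is OFF. The dial centre is at about (318,248), with its zero line about 106° clockwise of the index at (318,211). I'll descend onto the knob.

```bash
python3 -m handwheel '[[[-0.4,0,1,0],[-0.41,0,1,0],[0,0,1,0],[0,0,1,0],[0,0,0.5,0],[0,0,0.5,0],[0,0,0,0],[0,0,0,0]]]' 45 40
python3 -c "
from h import *;plan([.5513,-.1143,.123],6.5)"
```

```text
t: 13.32
tcp_pos: [0.5519, -0.1147, 0.1264]
tool_rot: [0.998, 0.058, 0.001, 0.0]
force: [-0.3, 1.1, 0.9]
finger_gap: 0.526
gripper_force: 0.0
at [ 0.5519 -0.1147  0.1264] yaw 6.65 shift units [-0.02 -0.02  0.14] turn units 0.03
```

```bash
python3 -m handwheel '[[[-0.02,-0.01,0.1,0],[0,0,0,0],[0,0,0,0],[0,0,0,0],[0,0,0,0],[0,0,0,0]]]' 15 40
python3 -m handwheel '[[[0,0,0,-1],[0,0,0,-0.5],[0,0,0,0]]]'; python3 -c "
from h import *;s=sense();print(s['force'],s['ft_torque']);plan([.5513,-.1143,.123],111.5)"
```

```text
t: 14.08
tcp_pos: [0.5514, -0.1147, 0.1241]
tool_rot: [0.998, 0.058, 0.001, 0.0]
force: [-0.5, -0.6, 6.6]
finger_gap: 0.277
gripper_force: 39.3
t: 14.45
tcp_pos: [0.5514, -0.1147, 0.1241]
tool_rot: [0.991, 0.136, 0.001, 0.001]
force: [-0.7, -0.1, 6.0]
finger_gap: 0.281
gripper_force: 39.4
[-0.70948853 -0.1439017   6.00498408] [-0.06086717  0.0461073   0.05742354]
at [ 0.5514 -0.1147  0.1241] yaw 15.67 shift units [-0.   -0.02  0.04] turn units -15.97
```

```bash
python3 -m handwheel '[[[0,0,0,-1],[0,0,0,-1],[0,0,0,-1],[0,0,0,-1],[0,0,0,-1],[0,0,0,-1],[0,0,0,-1],[0,0,0,-1],[0,0,0,-1],[0,0,0,-1],[0,0,0,-1],[0,0,0,-1],[0,0,0,-1],[0,0,0,-1],[0,0,0,-1],[0,0,0,-1],[0,0,0,0],[0,0,0,0]]]'; python3 -c "
from h import *;s=sense();print(s['force'],s['ft_torque']);plan([.5513,-.1143,.123],111.5)"
```

```text
t: 16.7
tcp_pos: [0.5518, -0.1149, 0.1241]
tool_rot: [0.562, 0.827, 0.0, 0.001]
force: [0.2, -0.8, 5.5]
finger_gap: 0.279
gripper_force: 39.3
[ 0.21253718 -0.82839317  5.4846864 ] [-0.11407851 -0.04618212  0.04727164]
at [ 0.5518 -0.1149  0.1241] yaw 111.66 shift units [ 0.03 -0.01  0.04] turn units 0.03
```

```bash
python3 -m handwheel '[[[0,0,0,0],[0,0,0,0],[0,0,0,0],[0,0,-1,0],[0,0,-1,0.5],[0,0,-1,1],[0,0,-1,1],[0,0,-1,1],[0,0,0,1],[0,0,0,1],[0,0,0,1],[0,0,0,1],[0,0,0,1],[0,0,0,1],[0,0,0,1],[0,0,0,1],[0,0,0,1],[0,0,0,1],[0,0,0,1],[0,0,0,1]]]' 60
python3 -m handwheel '[[[0,0,0,1],[0,0,0,1],[0,0,0,0],[0,0,0,0]]]'
cat >> h.py <<'E'
def look(k):
    s=sense();im,d=snapshot("wrist");K,E=cam("wrist",s)
    g=cv2.cvtColor(im,cv2.COLOR_RGB2GRAY);v,u=np.mgrid[:480,:640]
    p=onplane(K,E,np.c_[u.ravel(),v.ravel()],.12)[:,:2].reshape(480,640,2)
    m=((g<90)&(np.hypot(p[...,0]-.551,p[...,1]+.1141)<.029)).astype(np.uint8)
    h=cv2.convexHull(max(cv2.findContours(m,0,2)[0],key=cv2.contourArea))[:,0]
    e=cv2.fitEllipse((onplane(K,E,h,.12)[:,:2]*1000).astype(np.float32));print(e)
    dial((s,im,d),np.array(e[0])/1000,6.5)
    c=proj(K,E,[.575,-.111,.115])[0].astype(int);a=im[max(0,c[1]-110):c[1]+90,c[0]-100:c[0]+100]
    cv2.imwrite(f"pics/{k}.png",cv2.resize(a,None,fx=2.5,fy=2.5,interpolation=cv2.INTER_CUBIC)[...,::-1])
E
python3 -c "
from h import *;look('d3');plan([.5513,-.1143,.123],6.5)"
```

```text
t: 19.2
tcp_pos: [0.5505, -0.1142, 0.248]
tool_rot: [0.987, 0.16, -0.0, -0.0]
force: [-0.6, 0.3, -0.5]
finger_gap: 0.701
gripper_force: 0.0
t: 19.7
tcp_pos: [0.5507, -0.1143, 0.2482]
tool_rot: [0.998, 0.059, -0.0, -0.0]
force: [-0.5, 0.6, -0.7]
finger_gap: 0.707
gripper_force: 0.0
((550.2552490234375, -114.16341400146484), (47.23712158203125, 47.77000427246094), 2.6655783653259277)
0.12 [(-150.6, 288), (-120.9, 278), (-90.4, 148), (-60.7, 335), (-29.9, 339), (0.5, 3350), (31.1, 1073), (61.4, 1101), (91.6, 259), (121.4, 300), (150.5, 765), (179.2, 157)]
0.134 [(1.3, 2548)]
at [ 0.5507 -0.1143  0.2482] yaw 6.71 shift units [0.02 0.   5.01] turn units 0.04
```

View pics/d3.png

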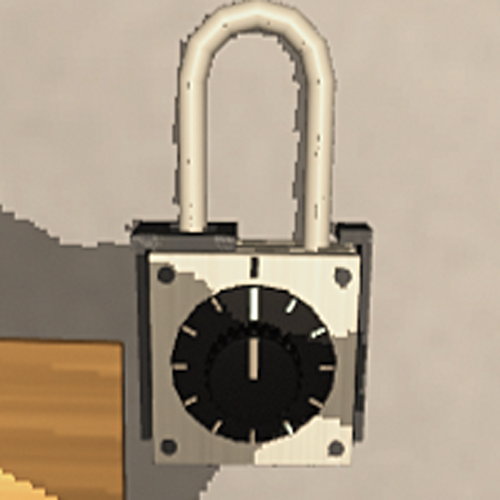

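The crop shows the dial's zero line (255,300) exactly under the index (255,267); the measured angle is 0.5°. Now the shackle.

```bash
python3 -m handwheel '[[[0.8,0,0.5,0],[0.8,0,0.5,0],[0.81,0,1,0],[0,0,1,0],[0,0,1,0],[0,0,1,0],[0,0,0.5,0],[0,0,0,0],[0,0,0,0]]]' 57 40
python3 -c "
from h import *;plan([.6106,-.1075,.097],6.5)"
```

```text
t: 20.88
tcp_pos: [0.6114, -0.1077, 0.1117]
tool_rot: [0.998, 0.058, 0.001, 0.0]
force: [-0.1, -0.5, 0.0]
finger_gap: 0.667
gripper_force: 0.0
at [ 0.6114 -0.1077  0.1117] yaw 6.66 shift units [-0.03 -0.01  0.59] turn units 0.03
```

```bash
python3 -m handwheel '[[[-0.02,0,0.4,0],[0,0,0.33,0],[0,0,0,0],[0,0,0,0]]]' 
python3 -m handwheel '[[[0,0,0,0],[0,0,0,0],[0,0,0,0],[0,0,0,0],[0,0,0,0]]]' 30 60
python3 -c "
from h import *;s=sense();print(s['force'],s['ft_torque']);plan([.6106,-.1075,.094],6.5)"
```

```text
t: 21.38
tcp_pos: [0.6102, -0.1074, 0.0925]
tool_rot: [0.998, 0.058, -0.0, -0.0]
force: [-0.3, 0.1, 0.1]
finger_gap: 0.666
gripper_force: 0.0
t: 22.0
tcp_pos: [0.6106, -0.1077, 0.0931]
tool_rot: [0.998, 0.058, 0.0, 0.0]
force: [-1.4, -0.4, 5.0]
finger_gap: 0.484
gripper_force: 60.2
[-1.41398935 -0.42647003  4.96972995] [-0.1765492   0.13494967  0.06159685]
at [ 0.6106 -0.1077  0.0931] yaw 6.65 shift units [ 0.   -0.01 -0.04] turn units 0.02
```

```bash
python3 -m handwheel '[[[0,0,0,0],[0,0,0,0],[0.2,0,0,0],[0.2,0,0,0],[0.2,0,0,0],[0.2,0,0,0],[0.1,0,0,0],[0,0,0,0]]]' 30 110
python3 -c "
from h import *;s=sense();print(s['force'],s['ft_torque'],s['gripper_force']);plan([.6325,-.1050,.094],6.5)"
```

```text
t: 23.0
tcp_pos: [0.6313, -0.1052, 0.0923]
tool_rot: [0.998, 0.058, -0.001, 0.0]
force: [-3.3, -1.8, 5.3]
finger_gap: 0.467
gripper_force: 110.1
[-3.34802523 -1.84717617  5.30275215] [-0.46993837  0.82883983  0.13800206] 110.10830283164978
at [ 0.6313 -0.1052  0.0923] yaw 6.68 shift units [ 0.05 -0.   -0.07] turn units 0.03
```

```bash
python3 -m handwheel '[[[0.06,0,0,0],[0.06,0,0,0],[0,0,0,0],[0,0,0,0]]]'
python3 -c "
from h import *;s=sense();print(s['force'],s['ft_torque'],s['gripper_force']);plan([.6325,-.1050,.094],6.5);look('l4')"
```

```text
t: 23.5
tcp_pos: [0.6334, -0.1046, 0.0921]
tool_rot: [0.998, 0.058, -0.002, -0.0]
force: [-5.0, -2.7, 5.5]
finger_gap: 0.469
gripper_force: 110.2
[-5.00346811 -2.70476489  5.48804386] [-0.54947626  1.2047427   0.04109562] 110.19863963127136
at [ 0.6334 -0.1046  0.0921] yaw 6.68 shift units [-0.04  0.01 -0.08] turn units 0.03
((557.0198974609375, -114.17459106445312), (45.91109848022461, 51.88249969482422), 179.26806640625)
0.12 []
0.134 []
```

View pics/l4.png

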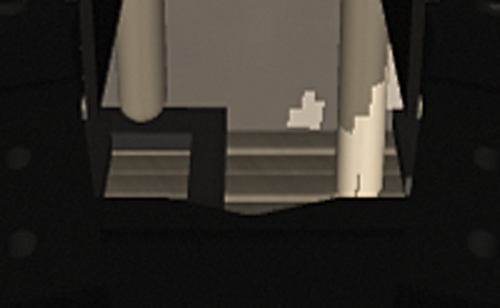

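The crop shows the free leg's end (140,110) clear of the staple plate and the other leg still in the body. Now I'll lift.

```bash
python3 -m handwheel '[[[-0.03,0,-0.2,0],[0,0,-0.2,0],[0,0,-0.3,0],[0,0,-0.3,0],[0,0,-0.3,0],[0,0,-0.3,0],[0,0,-0.3,0],[0,0,0,0]]]' 30 120
python3 -c "
from h import *;s=sense();print(s['force'],s['ft_torque'],s['gripper_force'])"
```

```text
t: 24.55
tcp_pos: [0.6365, -0.1049, 0.1418]
tool_rot: [0.998, 0.058, 0.002, 0.001]
force: [-0.3, 0.1, -5.1]
finger_gap: 0.461
gripper_force: 121.7
[-0.28181856  0.07755303 -5.12585129] [ 0.03541204 -0.32271353  0.01879362] 121.71916723251343
```

```bash
python3 -m handwheel '[[[0,0,-0.4,0],[0,0,-0.5,0],[0,0,-0.5,0],[0,0,-0.5,0],[0,0,-0.5,0],[0,0,-0.5,0],[0,0,-0.5,0],[0,0,-0.5,0],[0,0,-0.5,0],[0,0,-0.5,0],[0,0,-0.5,0],[0,0,-0.5,0],[0,0,-0.5,0],[0,0,-0.5,0],[0,0,-0.5,0],[0,0,-0.5,0],[0,0,-0.4,0],[0,0,-0.2,0],[0,0,0,0],[0,0,0,0]]]'
python3 - <<'E'
from h import *
s=sense();print(s['force'],s['ft_torque'],s['gripper_force'])
im,d=snapshot("scene");w,_=snapshot("wrist")
cv2.imwrite("pics/f5.png",np.hstack([im[100:420,130:530],cv2.resize(w,(400,300))[:300].repeat(1,0) if 0 else cv2.copyMakeBorder(cv2.resize(w,(400,300)),0,20,0,0,0)])[...,::-1])
E
```

```text
t: 27.05
tcp_pos: [0.6345, -0.1045, 0.3519]
tool_rot: [0.998, 0.058, -0.001, -0.0]
force: [-0.0, 0.7, -6.0]
finger_gap: 0.459
gripper_force: 121.7
[-0.04674725  0.67498888 -6.03511207] [ 0.05900568 -0.27129615 -0.0059555 ] 121.7281436920166
```

View pics/f5.png

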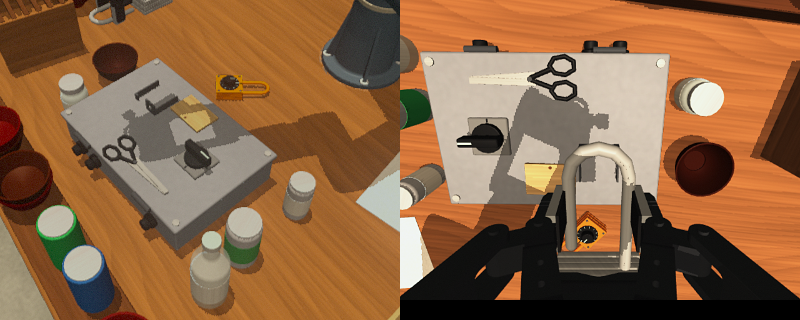

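The lock is held up, level and open: the free leg's end at (572,248) shows a gap to the body. The isolator is OFF and the bystanders are where they were. One last check that the grip is steady, then I hand in.

```bash
python3 -m handwheel '[[[0,0,0,0],[0,0,0,0],[0,0,0,0],[0,0,0,0],[0,0,0,0],[0,0,0,0],[0,0,0,0],[0,0,0,0]]]' && python3 -c "
from station import *;s=sense();print(s['ft_torque'],s['force']);print(sign_off())"
```

```text
t: 28.15
tcp_pos: [0.6348, -0.1046, 0.3526]
tool_rot: [0.998, 0.058, -0.0, 0.0]
force: [-0.3, 0.9, -5.6]
finger_gap: 0.462
gripper_force: 121.7
[ 0.05265173 -0.36036538 -0.02023105] [-0.32367711  0.89316572 -5.62080473]
the job is handed in; nothing more can be done
None
```

I handed the job in at 28 s: the isolator is off, the dial is at zero, and the open padlock is held about 25 cm above the cover, with the things standing about looking undisturbed in the last pictures.

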